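# Sort paste pots by the drag of their feet and nest them

### The job

Lift the paste brush off the glass pasting plate and lay it in the empty board tray. Then sort the paste pots, whose feet look alike, by sliding them one after another over the cleared glass under light pressure: nest all the pots whose foot is polished and glides in one upright stack on the glass, where they belong, and nest all those whose foot has worn rough and drags in one upright stack on the felt, to be sent for polishing. Leave the other things on the table where they are.

Things in the scene. Friction and masses are not known exactly. Their poses are not given: they have to be found in the camera images.
- glass: pale clear glass pasting plate lying fixed on the table, 220 mm (its x) by 280 mm (its y), 10 mm thick; origin at the centre of its underside
- felt: square grey pressing felt lying fixed on the table, 130 x 130 mm, 5 mm thick; origin at the centre of its underside
- tray: empty brown board box without lid, fixed on the table; inner floor 222 mm (its x, from -111 to 111 mm) by 395 mm (its y, from -189 to 206 mm), floor 3 mm thick, walls 4 mm thick and 67 mm high; origin on the underside
- brush: flat paste brush, 45 g, 178 mm long along its y axis, 21 mm high, lying flat on the glass at the start; origin on its underside near the middle of its length. The round dark blue handle runs from y = -89 to +23 mm, is up to 24 mm wide in x and its middle is 11 mm above the underside; the ferrule and bristles (56 mm wide) run from y = 14 to 89 mm. It balances near y = +15 mm
- pot_1: white round paste pot, 62 mm tall, 0.24 kg, origin at the centre of its underside. Heavy foot part 46 to 49 mm across, then a cone 26 to 30 mm up, above it a collar 64 mm across; mouth 56 mm across, 32 mm deep. Nested, its cone centres on the rim below, 34 mm higher. Foot polished (friction about 0.12) or rough (about 0.55): not to be seen, nor told from its number. May be absent
- pot_2: white round paste pot, 62 mm tall, 0.24 kg, origin at the centre of its underside. Heavy foot part 46 to 49 mm across, then a cone 26 to 30 mm up, above it a collar 64 mm across; mouth 56 mm across, 32 mm deep. Nested, its cone centres on the rim below, 34 mm higher. Foot polished (friction about 0.12) or rough (about 0.55): not to be seen, nor told from its number. May be absent
- pot_3: white round paste pot, 62 mm tall, 0.24 kg, origin at the centre of its underside. Heavy foot part 46 to 49 mm across, then a cone 26 to 30 mm up, above it a collar 64 mm across; mouth 56 mm across, 32 mm deep. Nested, its cone centres on the rim below, 34 mm higher. Foot polished (friction about 0.12) or rough (about 0.55): not to be seen, nor told from its number. May be absent
- pot_4: white round paste pot, 62 mm tall, 0.24 kg, origin at the centre of its underside. Heavy foot part 46 to 49 mm across, then a cone 26 to 30 mm up, above it a collar 64 mm across; mouth 56 mm across, 32 mm deep. Nested, its cone centres on the rim below, 34 mm higher. Foot polished (friction about 0.12) or rough (about 0.55): not to be seen, nor told from its number. May be absent
- pot_5: white round paste pot, 62 mm tall, 0.24 kg, origin at the centre of its underside. Heavy foot part 46 to 49 mm across, then a cone 26 to 30 mm up, above it a collar 64 mm across; mouth 56 mm across, 32 mm deep. Nested, its cone centres on the rim below, 34 mm higher. Foot polished (friction about 0.12) or rough (about 0.55): not to be seen, nor told from its number. May be absent
- pot_6: white round paste pot, 62 mm tall, 0.24 kg, origin at the centre of its underside. Heavy foot part 46 to 49 mm across, then a cone 26 to 30 mm up, above it a collar 64 mm across; mouth 56 mm across, 32 mm deep. Nested, its cone centres on the rim below, 34 mm higher. Foot polished (friction about 0.12) or rough (about 0.55): not to be seen, nor told from its number. May be absent
- pencil: bystander: red pencil, 7 x 147 x 9 mm, lying among the pots; origin under its middle
- thread: bystander: bobbin of linen thread, standing, 33 mm across, 42 mm tall; origin under its middle
There are look-alikes about, which are no part of the job. Leave any red or turquoise look-alike of the pot_5 alone.

How it is judged (in metres and radians):
On the way, in this order (a step that is already met when the one before it is completed fails the run):
1. the brush lies in the tray, let go (x of brush in the frame of tray between -0.1 and 0.1 m and y of brush in the frame of tray between -0.18 and 0.195 m and height (world z) of brush below 0.03 m and contact force between brush and the fingers below 0.1 N and linear speed of brush below 0.02 m/s), for 0.2 s.
2. a pot is slid over the cleared glass (((contact force between pot_1 and glass above 0.3 N and linear speed of pot_1 above 0.01 m/s) or (contact force between pot_2 and glass above 0.3 N and linear speed of pot_2 above 0.01 m/s) or (contact force between pot_3 and glass above 0.3 N and linear speed of pot_3 above 0.01 m/s) or (contact force between pot_4 and glass above 0.3 N and linear speed of pot_4 above 0.01 m/s) or (contact force between pot_5 and glass above 0.3 N and linear speed of pot_5 above 0.01 m/s) or (contact force between pot_6 and glass above 0.3 N and linear speed of pot_6 above 0.01 m/s))), for 0.2 s.
At the end, for the whole second after the job is handed in: Brush at rest in the tray; polished pots on the glass, rough ones on the felt, feet wholly on it; each kind one nested stack: axes within 6 mm, each pot seated 34 mm (within 5) above the one below, upright within 0.08 rad, at rest. A single pot of a kind just stands there (x of brush in the frame of tray between -0.1 and 0.1 m and y of brush in the frame of tray between -0.18 and 0.195 m and height (world z) of brush below 0.03 m and linear speed of each of brush, pot_1, pot_2, pot_3, pot_4, pot_5, pot_6 below 0.02 m/s and angle between each of pot_1, pot_2, pot_3, pot_4, pot_5, pot_6's own z axis and vertical below 0.08 rad and x of polished_foot_a in the frame of glass between -0.087 and 0.087 m and y of polished_foot_a in the frame of glass between -0.117 and 0.117 m and x of polished_foot_b in the frame of glass between -0.087 and 0.087 m and y of polished_foot_b in the frame of glass between -0.117 and 0.117 m and x of polished_foot_c in the frame of glass between -0.087 and 0.087 m and y of polished_foot_c in the frame of glass between -0.117 and 0.117 m and height (world z) of any of polished_foot_a, polished_foot_b, polished_foot_c below 0.016 m and horizontal distance between polished_foot_a and polished_foot_b below 0.006 m and (distance between polished_foot_a and polished_foot_b between 0.029 and 0.039 m or distance between polished_foot_a and polished_foot_b between 0.063 and 0.073 m) and horizontal distance between each of polished_foot_a, polished_foot_b and polished_foot_c below 0.006 m and (distance between polished_foot_a and polished_foot_c between 0.029 and 0.039 m or distance between polished_foot_a and polished_foot_c between 0.063 and 0.073 m) and (distance between polished_foot_b and polished_foot_c between 0.029 and 0.039 m or distance between polished_foot_b and polished_foot_c between 0.063 and 0.073 m) and x of rough_foot_a in the frame of felt between -0.043 and 0.043 m and y of rough_foot_a in the frame of felt between -0.043 and 0.043 m and x of rough_foot_b in the frame of felt between -0.043 and 0.043 m and y of rough_foot_b in the frame of felt between -0.043 and 0.043 m and x of rough_foot_c in the frame of felt between -0.043 and 0.043 m and y of rough_foot_c in the frame of felt between -0.043 and 0.043 m and height (world z) of any of rough_foot_a, rough_foot_b, rough_foot_c below 0.011 m and horizontal distance between rough_foot_a and rough_foot_b below 0.006 m and (distance between rough_foot_a and rough_foot_b between 0.029 and 0.039 m or distance between rough_foot_a and rough_foot_b between 0.063 and 0.073 m) and horizontal distance between each of rough_foot_a, rough_foot_b and rough_foot_c below 0.006 m and (distance between rough_foot_a and rough_foot_c between 0.029 and 0.039 m or distance between rough_foot_a and rough_foot_c between 0.063 and 0.073 m) and (distance between rough_foot_b and rough_foot_c between 0.029 and 0.039 m or distance between rough_foot_b and rough_foot_c between 0.063 and 0.073 m)); the robot touches nothing.
It fails at once if the pencil, the thread bobbin or the spring clip is pushed more than 4 cm from its place (distance of any of pencil_c0, thread_c0, clip_c0 from where it was at the start of the episode above 0.04 m).
Of pot_1, pot_2, pot_3, pot_4, pot_5, pot_6 only 4 to 6 are there at a start; the rules pass over those that are not, and their reading is None.
At some moment in a run one of brush may be knocked a few centimetres aside while the robot is not near it.
Once in a run the grip may slacken for a moment while it holds something.
It also fails if it takes over 210 s, if anything falls off the work surface, if the arm or the gripper's body presses on something with over 40 N, if the wrist force passes 120 N, or if a joint passes its speed limit or range.

### The arm

A 6-joint arm with a two-finger parallel gripper is mounted at the origin on a cart in front of the work surface, level with it; the furniture and walls round the work are solid. World frame = base frame: x ahead of the robot, y to its left, z up, the work surface at z = 0. Lengths are in mm, angles in rad, forces in N, time in s.
With the tool pointing down it reaches from about 275 to 875 mm from the base axis. Payload 12.5 kg.
Tool frame: the origin (TCP) lies at the very end of the fingers, on their centre line; the grasp point (between the pads) lies 19 mm behind it; z points along the fingers, y is the line along which they close (so a half turn about z gives the same grasp; the last joint's range is limited). The gripper opens to 85 mm and grips with 20 to 120 N. Pads are 22 mm wide; open, the fingers measure 114 mm over their backs; the gripper's body (76 mm by 85 mm) begins 54 mm behind the grasp point. The pads swing forward as they close: fully open they stand 13 mm farther back than shut.
Start: joints at [-1.346, 0.351, 1.652, -0, 1.139, -0.085], TCP at [167.697, -523.796, 231.29] pointing down, gripper open.
Joint ranges: [-2.75, 2.75], [-0.79, 2.1], [0.01, 2.65], [-1.57, 4.71], [0.07, 3.14], [-2.87, 2.87]. Speed limits (rad/s): [2.22, 2.22, 2.79, 3.14, 3.14, 3.14].

### API

Orientations are given as a unit quaternion [w, x, y, z].
In Python, from workcell import manip gives the robot as it stands.
- The arm moves only by the shell command python3 -m crank 'ROWS'. ROWS is JSON, a list of rows, each a list of 7 numbers: the opening, from 0 (shut) to 1 (fully open), then the shift along the world's x, y, z in mm, then the turn, a rotation vector about the world's x, y, z in rad. A call has 1 to 12 rows; each row shifts and turns the commanded pose from where the row before left it; what a row does not reach is not made up. A row lasts 1/12 s, in which the tool goes at most 41.7 mm and 7.16 degrees, less where a joint would pass 70% of its speed; a pose out of reach is approached as far as the arm can. A call with a gripper value outside its range is refused whole. The fingers move at their own pace and stop on an object; the grip force is fixed at half the most. Time passes only in rows, so rows that do not move let the fingers close. It gives the time, the measured TCP pose, the force, the opening and the grip force at its end, in the units of the state.
- manip.observe(): the state, without advancing time (a new reading comes with each control period).
- manip.get_image(name): name is "side" or "top"; returns a dict with "img" (420x560x3 uint8, blue, green, red), "z_map" (420x560 float32, mm along the optical axis (not along the pixel's ray), 0 where there is no reading), "fx", "fy", "cx", "cy" (pixels), "extrinsics" (4x4, takes a point from world to camera coordinates). Camera axes: x right, y up, looking along -z (the intrinsics and any distortion apply to the point x, -y, -z); pixel columns grow to the right and rows downward; lengths in mm; the calibration is good to about 2 mm. A picture is of the moment at which its call begins.
- manip.job_done(): hands the job in; it is judged then, once.
The state is a dict: "clock": time; "qpos": joint angles; "joint_velocities": joint speeds; "joint_efforts": joint torques, N m; "tcp_pos": TCP position; "ee_rot": TCP orientation; "contact_force": force on the tool from outside, world axes, zero at the start; "wrist_torque": the same for the moment, N m; "finger_gap": finger opening in mm; "grasp_force": force on a finger pad.
Only numpy, scipy, OpenCV 4.12 (cv2) and the standard library are available. Lean on these libraries where they do the work, as an engineer would, in place of code of your own. Each camera call takes 0.05 s, during which the arm holds its last target. There are 200 camera calls.

## Working session

There is one attempt and no reset: what is moved stays moved. The work goes in short steps, Python scripts to look and compute and a shell command to move; the robot and the scene stay as the last step left them, time stands still between calls to the robot, and variables do not carry over. Pictures are saved under pics/ and viewed, at most 14 in all, crops included, and the job is handed in when it is done.

```bash
mkdir -p pics; ls; python3 - <<'E'
from workcell import manip
import cv2,numpy as np
for n in("top","side"):
    d=manip.get_image(n); cv2.imwrite(f"pics/{n}0.png",d["img"]); np.savez(f"{n}0.npz",**d)
    print(n,d["fx"],d["fy"],d["cx"],d["cy"],d["extrinsics"].round(3).tolist(), [k for k in d])
print(manip.observe())
E
```

```text
pics
top 495.1408270359925 495.1408270359925 281.7349761239485 206.65651982793733 [[-0.016, -1.0, -0.002, 17.691], [0.981, -0.016, 0.191, -603.829], [-0.191, 0.002, 0.982, -1713.097], [0.0, 0.0, 0.0, 1.0]] ['img', 'z_map', 'fx', 'fy', 'cx', 'cy', 'extrinsics']
side 464.89960247622554 464.89960247622554 278.8835074980427 210.158311433281 [[-0.885, -0.465, 0.024, 526.172], [0.223, -0.378, 0.898, -176.434], [-0.408, 0.801, 0.438, -1702.852], [0.0, 0.0, 0.0, 1.0]] ['img', 'z_map', 'fx', 'fy', 'cx', 'cy', 'extrinsics']
{'clock': 0.1, 'qpos': array([-1.34554987e+00,  3.51116474e-01,  1.65237044e+00, -1.66764427e-05,
        1.13907227e+00, -8.45601430e-02]), 'joint_velocities': array([-1.66757699e-03,  9.41453222e-05, -8.74985592e-04,  3.82712838e-04,
        1.03729530e-03, -4.26490190e-05]), 'joint_efforts': array([ 4.14606093e-04, -5.06832039e+01, -2.91876501e+01, -5.66596771e-05,
        2.65326329e-03,  1.34932023e-05]), 'tcp_pos': array([ 167.65635024, -523.51461468,  230.84440272]), 'ee_rot': array([-4.81538136e-04,  9.88025800e-01,  1.54287992e-01, -4.15191314e-05]), 'contact_force': array([-0.56993861, -0.07734251, -0.46335828]), 'wrist_torque': array([-0.05951757,  0.0023926 ,  0.00844915]), 'grasp_force': 0.0, 'finger_gap': 85.1914188064768}
```

View pics/top0.png

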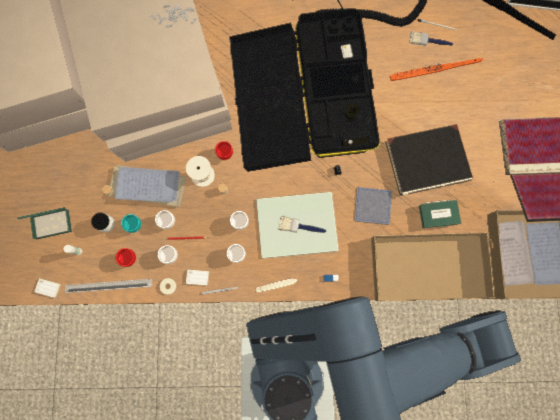

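View pics/side0.png

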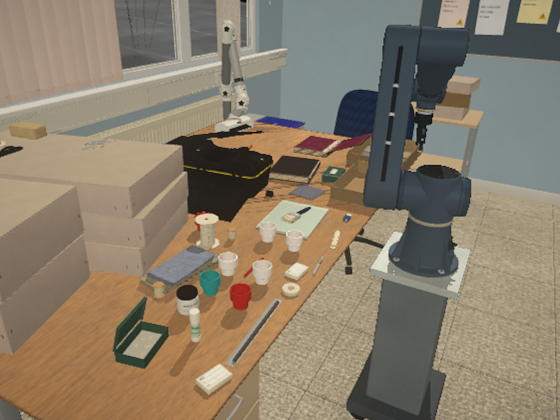

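Top view: four white pots at about (164,220), (168,254), (239,220) and (235,254). The brush is on the glass at (300,226), the felt at (373,205), the tray at (430,267) and the pencil at (185,238). The turquoise and red look-alikes are at (131,223), (125,257) and (223,150). The side view shows the same four white pots.

```bash
cat > h.py <<'E'
from workcell import manip
import cv2,numpy as np
def grab(n): return manip.get_image(n)
def ray(d,u,v,z):
    """pixel -> world point on plane z"""
    E=d["extrinsics"];R=E[:3,:3];t=E[:3,3]
    c=-R.T@t
    r=R.T@np.array([(u-d["cx"])/d["fx"],-(v-d["cy"])/d["fy"],-1.])
    return c+r*(z-c[2])/r[2]
def proj(d,p):
    q=d["extrinsics"][:3,:3]@np.array(p,float)+d["extrinsics"][:3,3]
    return d["cx"]-d["fx"]*q[0]/q[2], d["cy"]+d["fy"]*q[1]/q[2]
def cloud(d):
    h,w=d["z_map"].shape;u,v=np.meshgrid(np.arange(w),np.arange(h));z=d["z_map"]
    P=np.stack([(u-d["cx"])/d["fx"]*z,-(v-d["cy"])/d["fy"]*z,-z],-1)-d["extrinsics"][:3,3]
    W=P@d["extrinsics"][:3,:3]; W[z==0]=np.nan
    return W
def pots(d,lo=50,box=None):
    """white blobs above lo mm: per blob centre of the cloud's xy extent & mean, count, top z"""
    W=cloud(d);hsv=cv2.cvtColor(d["img"],cv2.COLOR_BGR2HSV)
    m=((W[...,2]>lo)&(W[...,2]<200)&(hsv[...,1]<70)&(hsv[...,2]>110)&(W[...,0]<620)&(W[...,0]>200)).astype(np.uint8)
    n,l,s,c=cv2.connectedComponentsWithStats(m)
    out=[]
    for i in range(1,n):
        if s[i,4]<40: continue
        P=W[l==i]; zt=np.percentile(P[:,2],90)
        cn=np.argwhere(l==i)[:,::-1].astype(np.float32)
        h=cv2.convexHull(cn.astype(np.int32)); (a,b),r=cv2.minEnclosingCircle(h)
        M=cv2.moments(h); a2,b2=M["m10"]/M["m00"],M["m01"]/M["m00"]
        out.append((s[i,4],zt.round(1),round(a2,1),round(b2,1),round(r,1),ray(d,a2,b2,zt).round(1)))
    return out
E
python3 - <<'E'
from h import *
d=dict(np.load("top0.npz"));
for o in pots(d): print(*o)
e=dict(np.load("side0.npz")); print("side")
for o in pots(e): print(*o)
W=cloud(d);hsv=cv2.cvtColor(d["img"],cv2.COLOR_BGR2HSV)
def quad(m,z,nm):
    n,l,s,c=cv2.connectedComponentsWithStats(m.astype(np.uint8)); i=1+np.argmax(s[1:,4])
    cn=cv2.findContours((l==i).astype(np.uint8),0,2)[0][0]; r=cv2.minAreaRect(cn)
    print(nm,s[i,4],r,[ray(d,*p,z)[:2].round(0).tolist() for p in cv2.boxPoints(r)],ray(d,*r[0],z).round(1))
u,v=np.meshgrid(np.arange(560),np.arange(420))
b=lambda x0,x1,y0,y1:(u>x0)&(u<x1)&(v>y0)&(v<y1)
H,S,V=hsv[...,0],hsv[...,1],hsv[...,2]
print(hsv[200,270],hsv[205,373],hsv[228,315],hsv[226,287],hsv[270,430])
quad((b(250,345,188,262)&(S<60)&(V>170)),10,"glass")
quad(b(350,396,182,230)&(np.abs(W[...,2]-5)<30)&(V<150)&(S<90),5,"felt")
quad(b(278,335,210,240)&((V<110)),11,"handle")
quad(b(278,335,210,240)&((V<190)|(S>40)),10,"brush")
for p in [(373,237),(489,233),(492,297),(374,299)]: print("tray px",p,W[p[1],p[0]].round(0),ray(d,*p,67).round(0))
for nm,p in dict(bob1=(222,190),bob2=(199,170),pen=(185,238),tape=(168,286),eraser=(331,278),clip=(337,170),card=(197,277)).items(): print(nm,W[p[1],p[0]].round(0))
im=d["img"][180:305,100:500]; cv2.imwrite("pics/c1.png",cv2.resize(im,(800,250),interpolation=2))
E
```

```text
78 66.9 163.9 218.7 9.3 [565.9 426.2  66.9]
74 68.5 238.5 219.5 9.0 [558.3 161.4  68.5]
83 100.2 69.7 248.9 6.1 [460.2 738.8 100.2]
86 66.8 166.6 254.0 9.5 [440.6 412.8  66.8]
73 67.1 235.4 252.7 9.1 [441.2 172.3  67.1]
side
58 197.0 454.7 89.8 9.6 [  274.  -2255.2   197. ]
112 62.8 267.0 227.1 8.2 [553.5 178.   62.8]
111 62.8 293.8 235.9 8.4 [435.5 188.2  62.8]
132 63.0 227.0 258.9 9.5 [559.2 442.3  63. ]
139 62.3 261.8 267.3 9.5 [433.9 428.2  62.3]
167 96.8 194.1 317.9 9.8 [442.9 773.4  96.8]
[ 37  35 220] [173   8 135] [114 101  81] [ 22  55 239] [ 16 109 192]
glass 4249 ((296.6786804199219, 224.6258544921875), (59.39789581298828, 76.60575103759766), 84.5596694946289) [[645.0, 103.0], [668.0, -179.0], [448.0, -192.0], [427.0, 84.0]] [545.7 -45.9  10. ]
felt 1191 ((372.53277587890625, 205.63934326171875), (35.39947509765625, 34.49412155151367), 5.19442892074585) [[556.0, -254.0], [685.0, -271.0], [670.0, -401.0], [542.0, -382.0]] [ 612.6 -327.3    5. ]
handle 112 ((311.8648681640625, 228.31082153320312), (26.797035217285156, 4.6031718254089355), 9.462323188781738) [[532.0, -51.0], [548.0, -54.0], [530.0, -150.0], [514.0, -147.0]] [ 531.  -100.9   11. ]
brush 182 ((288.0199890136719, 223.8599853515625), (18.10193634033203, 14.424979209899902), 8.130102157592773) [[528.0, 22.0], [581.0, 14.0], [570.0, -51.0], [518.0, -43.0]] [549.1 -14.3  10. ]
tray px (373, 237) [ 490. -314.   51.] [ 488. -311.   67.]
tray px (489, 233) [ 502. -742.   16.] [ 496. -720.   67.]
tray px (492, 297) [ 274. -708.   70.] [ 274. -709.   67.]
tray px (374, 299) [ 274. -315.    4.] [ 274. -304.   67.]
bob1 [672. 224.  43.]
bob2 [733. 299. 100.]
pen [504. 361.   9.]
tape [333. 422.  -6.]
eraser [ 350. -163.   21.]
clip [ 739. -196.   47.]
card [362. 314.  16.]
```

View pics/c1.png

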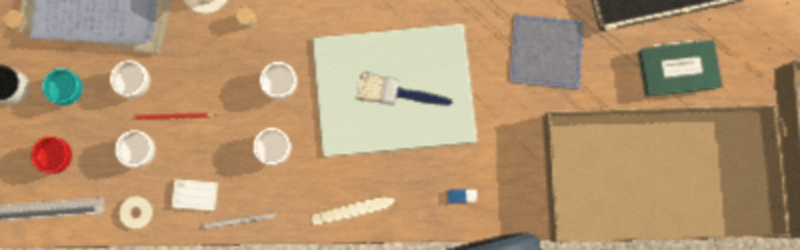

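The crop confirms it: four pots, the brush with its handle toward −y and the empty tray; the pencil lies between the left and right pots. I'm moving over the brush and refining the pot centres on the way.

```bash
python3 -m crank '[[1,24.7,31,0,0,0,0.072],[1,24.7,31,0,0,0,0.072],[1,24.7,31,0,0,0,0.072],[1,24.7,31,0,0,0,0.072],[1,24.7,31,0,0,0,0.072],[1,24.7,31,0,0,0,0.072],[1,24.7,31,0,0,0,0.072],[1,24.7,31,0,0,0,0.072]]'
python3 -m crank '[[1,24.7,31,0,0,0,0.072],[1,24.7,31,0,0,0,0.072],[1,24.7,31,0,0,0,0.072],[1,24.7,31,0,0,0,0.072],[1,24.7,31,0,0,0,0.072],[1,24.7,31,0,0,0,0.072],[1,24.7,31,0,0,0,0.072],[1,0,0,0,0,0,0],[1,0,0,0,0,0,0]]'
python3 - <<'E'
from h import *
d=grab("side"); np.savez("side1.npz",**d); cv2.imwrite("pics/s1.png",cv2.resize(d["img"][150:300,200:400],(800,600),interpolation=2))
o=manip.observe();print(o["tcp_pos"],o["qpos"],o["ee_rot"])
# rim circle in both views: predicted rim box vs white mask
t=dict(np.load("top0.npz"))
for nm,c in dict(A=(441,172),B=(558,161),C=(440,413),D=(566,426)).items():
    for n,dd in(("top",t),("side",d)):
        u,v=proj(dd,(*c,62)); print(nm,n,round(u,1),round(v,1),end=" | ")
    print()
E
```

```text
clock: 0.77
tcp_pos: [366.0, -274.0, 231.2]
ee_rot: [-0.0, 0.903, 0.43, -0.0]
contact_force: [0.2, -1.3, 0.2]
finger_gap: 85.8
grasp_force: 0.0
clock: 1.52
tcp_pos: [538.6, -57.3, 230.7]
ee_rot: [-0.0, 0.767, 0.641, -0.0]
contact_force: [-0.8, -0.3, -0.7]
finger_gap: 85.4
grasp_force: 0.0
[537.92495258 -58.43713522 230.75797074] [-1.94157848e-01  3.35739131e-01  1.67462199e+00 -2.15725996e-04
  1.13243398e+00 -1.38020248e-02] [-4.05458461e-04  7.67883130e-01  6.40589672e-01 -4.54541175e-04]
A top 235.6 252.9 | A side 294.4 233.8 | 
B top 238.8 219.9 | B side 268.1 225.1 | 
C top 166.9 254.3 | C side 262.5 264.7 | 
D top 164.2 218.9 | D side 228.0 256.4 |
```

View pics/s1.png

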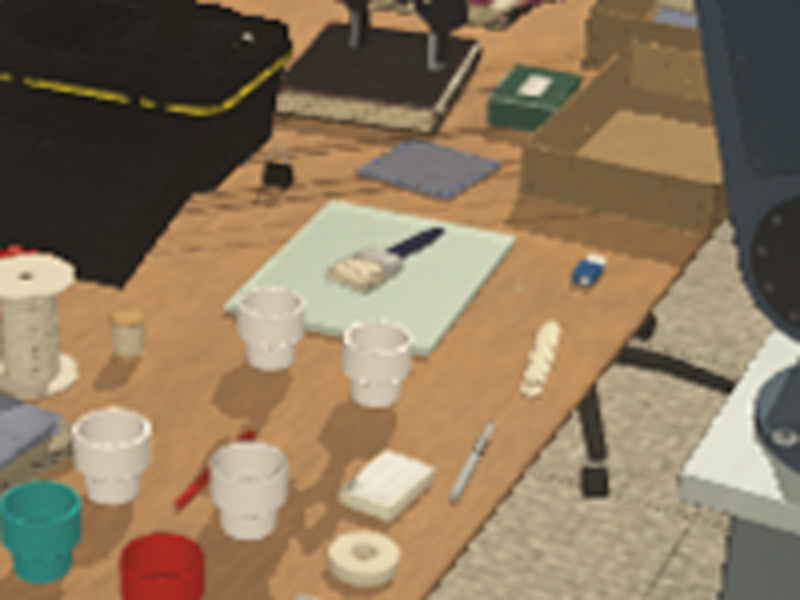

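The side view agrees with the top-view pot centres to about 1.5 px, and the brush has not moved, so I'm descending and gripping the handle.

```bash
python3 -m crank '[[1,0,0,-40,0,0,0],[1,0,0,-40,0,0,0],[1,0,0,-40,0,0,0],[1,0,0,-40,0,0,0],[1,0,0,-30,0,0,0],[1,0,0,-20,0,0,0],[1,0,0,-8,0,0,0],[1,0,0,0,0,0,0]]'
python3 -m crank '[[0,0,0,0,0,0,0],[0,0,0,0,0,0,0],[0,0,0,0,0,0,0],[0,0,0,0,0,0,0],[0,0,0,0,0,0,0],[0,0,0,0,0,0,0],[0,0,0,0,0,0,0],[0,0,0,0,0,0,0]]'
```

```text
clock: 2.23
tcp_pos: [536.8, -59.6, 12.0]
ee_rot: [-0.001, 0.769, 0.64, -0.001]
contact_force: [-0.4, -0.0, 0.1]
finger_gap: 85.4
grasp_force: 0.0
clock: 2.9
tcp_pos: [538.7, -59.0, 14.2]
ee_rot: [0.001, 0.768, 0.64, 0.0]
contact_force: [-1.7, -1.5, 7.5]
finger_gap: 20.5
grasp_force: 57.2
```

```bash
python3 -m crank '[[0,0,0,20,0,0,0],[0,0,0,30,0,0,0],[0,0,0,40,0,0,0],[0,0,0,40,0,0,0],[0,-12,-35,20,0,0,0],[0,-12,-35,0,0,0,0],[0,-12,-35,0,0,0,0],[0,-12,-35,0,0,0,0],[0,-12,-35,0,0,0,0]]'
python3 -m crank '[[0,-12,-35,0,0,0,0],[0,-12,-35,0,0,0,0],[0,-12,-35,0,0,0,0],[0,-12,-35,0,0,0,0],[0,-12,-35,0,0,0,0],[0,-12,-35,0,0,0,0],[0,-12,-35,0,0,0,0],[0,-6,-15,0,0,0,0],[0,0,0,0,0,0,0]]'
python3 - <<'E'
from h import *
d=grab("top"); np.savez("top1.npz",**d); cv2.imwrite("pics/t1.png",cv2.resize(d["img"][170:310,230:510],(800,400),interpolation=2))
E
```

```text
clock: 3.65
tcp_pos: [477.4, -234.8, 163.5]
ee_rot: [0.0, 0.768, 0.64, 0.0]
contact_force: [1.2, -0.5, -1.1]
finger_gap: 21.0
grasp_force: 58.0
clock: 4.4
tcp_pos: [386.7, -496.2, 162.9]
ee_rot: [0.0, 0.769, 0.639, -0.0]
contact_force: [0.5, 0.2, -0.9]
finger_gap: 20.9
grasp_force: 60.0
```

View pics/t1.png

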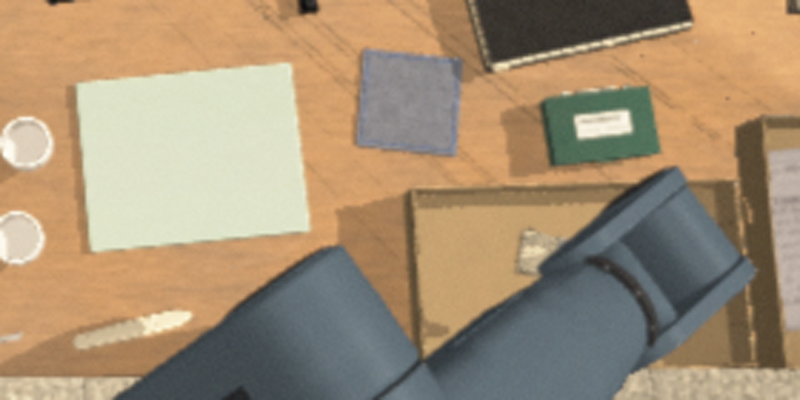

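The glass is clear and the brush's bristles show over the tray floor (crop 540,250). I'll lower it and let go.

```bash
python3 -m crank '[[0,0,0,-40,0,0,0],[0,0,0,-40,0,0,0],[0,0,0,-35,0,0,0],[0,0,0,-22,0,0,0],[0,0,0,-10,0,0,0],[0,0,0,-6,0,0,0],[0,0,0,0,0,0,0]]'
python3 -m crank '[[0.5,0,0,0,0,0,0],[0.5,0,0,0,0,0,0],[0.6,0,0,0,0,0,0],[0.6,0,0,0,0,0,0],[0.6,0,0,15,0,0,0],[0.7,0,0,40,0,0,0],[1,0,0,40,0,0,0],[1,0,0,40,0,0,0],[1,0,0,30,0,0,0]]'
```

```text
clock: 5.03
tcp_pos: [388.8, -492.8, 10.1]
ee_rot: [-0.0, 0.768, 0.641, 0.0]
contact_force: [0.7, 0.3, -0.5]
finger_gap: 20.9
grasp_force: 60.0
clock: 5.78
tcp_pos: [388.6, -494.0, 180.2]
ee_rot: [0.002, 0.768, 0.64, -0.0]
contact_force: [-0.9, -0.3, 0.1]
finger_gap: 85.5
grasp_force: 0.0
```

```bash
python3 -m crank '[[1,3,37,0,0,0,0],[1,3,37,0,0,0,0],[1,3,37,0,0,0,0],[1,3,37,0,0,0,0],[1,3,37,0,0,0,0],[1,3,37,0,0,0,0],[1,3,37,0,0,0,0],[1,3,37,0,0,0,0],[1,3,37,0,0,0,0]]'
python3 -m crank '[[1,3,37,0,0,0,0],[1,3,37,0,0,0,0],[1,3,37,0,0,0,0],[1,3,37,0,0,0,0],[1,3,37,0,0,0,0],[1,3,37,0,0,0,0],[1,3,37,0,0,0,0],[1,3,37,0,0,0,0],[1,0,0,0,0,0,0],[1,0,0,0,0,0,0]]'
python3 - <<'E'
from h import *
d=grab("top"); np.savez("top2.npz",**d); e=grab("side");np.savez("side2.npz",**e)
a=cv2.resize(d["img"][170:310,350:510],(400,350),interpolation=2); b=cv2.resize(e["img"][130:305,200:400],(400,350),interpolation=2)
cv2.imwrite("pics/m2.png",np.hstack([a,b])); o=manip.observe(); print(o["tcp_pos"],o["qpos"])
W=cloud(d);m=(d["img"].max(2)<110)
u,v=np.meshgrid(np.arange(560),np.arange(420)); k=(u>376)&(u<485)&(v>243)&(v<292)
hsv=cv2.cvtColor(d["img"],cv2.COLOR_BGR2HSV)
q=k&(hsv[...,0]>95)&(hsv[...,1]>60); print(q.sum(), W[q].mean(0), W[q].min(0),W[q].max(0))
E
```

```text
clock: 6.53
tcp_pos: [415.2, -158.9, 176.4]
ee_rot: [0.001, 0.768, 0.64, 0.0]
contact_force: [1.0, 0.2, 0.8]
finger_gap: 85.2
grasp_force: 0.0
clock: 7.37
tcp_pos: [439.2, 136.9, 176.1]
ee_rot: [0.0, 0.767, 0.642, 0.001]
contact_force: [-0.2, -0.2, 0.5]
finger_gap: 85.3
grasp_force: 0.0
[439.24637898 135.09436752 175.75312665] [ 1.97111623e-01  2.60644934e-01  1.93432470e+00 -1.98075237e-04
  9.46044108e-01  3.78157532e-01]
84 [ 380.29667932 -525.22682573   19.09206898] [ 368.15636098 -574.05670561    4.97611001] [ 394.51821573 -481.3083424    28.48125802]
```

View pics/m2.png

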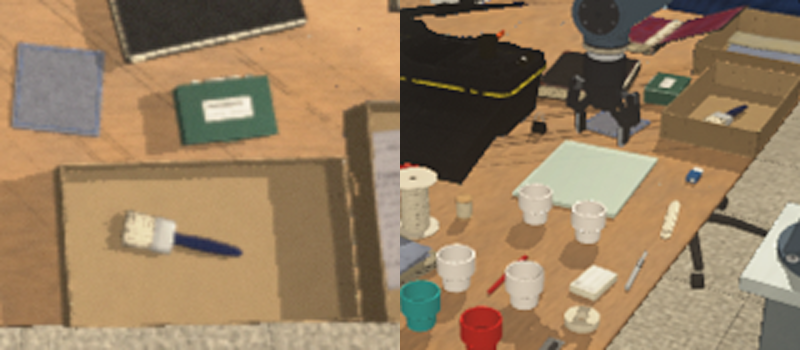

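The brush lies flat in the tray (left panel 180,240) and all four pots are where they were. Next is pot A at (441,172).

```bash
python3 -m crank '[[1,2,36,0,0,0,0],[1,0,0,-40,0,0,0],[1,0,0,-40,0,0,0],[1,0,0,-30,0,0,0],[1,0,0,-20,0,0,0],[1,0,0,-12,0,0,0],[1,0,0,-6,0,0,0],[1,0,0,0,0,0,0]]'
python3 -m crank '[[0,0,0,0,0,0,0],[0,0,0,0,0,0,0],[0,0,0,0,0,0,0],[0,0,0,0,0,0,0],[0,0,0,0,0,0,0],[0,0,0,0,0,0,0],[0,0,0,0,0,0,0]]'
```

```text
clock: 8.13
tcp_pos: [441.1, 170.4, 26.5]
ee_rot: [-0.0, 0.769, 0.64, -0.001]
contact_force: [0.0, 0.1, 0.4]
finger_gap: 85.4
grasp_force: 0.0
clock: 8.72
tcp_pos: [441.9, 171.3, 28.7]
ee_rot: [0.0, 0.768, 0.64, 0.001]
contact_force: [-1.9, -4.1, 10.2]
finger_gap: 63.6
grasp_force: 63.7
```

```bash
python3 -m crank '[[0,0,0,10,0,0,0],[0,0,0,25,0,0,0],[0,0,0,25,0,0,0],[0,12,-30,0,0,0,0],[0,12,-30,0,0,0,0],[0,12,-30,0,0,0,0],[0,12,-30,0,0,0,0],[0,12,-30,0,0,0,0],[0,0,0,0,0,0,0],[0,0,0,0,0,0,0]]'
python3 -m crank '[[0,0,0,-30,0,0,0],[0,0,0,-15,0,0,0],[0,0,0,-4,0,0,0],[0,0,0,-1,0,0,0],[0,0,0,0,0,0,0]]'
```

```text
clock: 9.55
tcp_pos: [501.9, 20.2, 88.1]
ee_rot: [0.0, 0.769, 0.639, 0.001]
contact_force: [-0.2, 0.6, -2.3]
finger_gap: 63.8
grasp_force: 67.2
clock: 9.97
tcp_pos: [500.2, 22.4, 38.8]
ee_rot: [-0.001, 0.768, 0.641, -0.001]
contact_force: [-10.0, -1.7, 17.6]
finger_gap: 63.4
grasp_force: 69.1
```

```bash
python3 -m crank '[[0,0,-3,0.8,0,0,0],[0,0,-3,0,0,0,0],[0,0,-3,0,0,0,0],[0,0,-3,0,0,0,0]]'; for i in 1 2 3; do python3 -m crank '[[0,0,-3,0,0,0,0],[0,0,-3,0,0,0,0]]'; done
```

```text
clock: 10.3
tcp_pos: [501.7, 10.2, 38.9]
ee_rot: [0.0, 0.768, 0.64, 0.001]
contact_force: [-1.2, 10.7, 13.3]
finger_gap: 63.8
grasp_force: 68.6
clock: 10.47
tcp_pos: [501.8, 4.2, 38.9]
ee_rot: [0.0, 0.768, 0.64, 0.001]
contact_force: [-3.1, 14.4, 19.0]
finger_gap: 63.8
grasp_force: 69.2
clock: 10.63
tcp_pos: [501.8, -1.9, 38.8]
ee_rot: [0.0, 0.768, 0.64, 0.001]
contact_force: [-6.0, 14.7, 21.3]
finger_gap: 64.0
grasp_force: 69.5
clock: 10.8
tcp_pos: [501.8, -7.9, 38.8]
ee_rot: [0.0, 0.768, 0.64, 0.001]
contact_force: [-0.2, 4.5, 8.0]
finger_gap: 63.5
grasp_force: 68.3
```

Ratio about 0.5–0.65, so pot A is rough and goes to the felt.

```bash
python3 -m crank '[[0,0,0,20,0,0,0],[0,0,0,30,0,0,0],[0,12.3,-35.4,0,0,0,0],[0,12.3,-35.4,0,0,0,0],[0,12.3,-35.4,0,0,0,0],[0,12.3,-35.4,0,0,0,0],[0,12.3,-35.4,0,0,0,0],[0,12.3,-35.4,0,0,0,0],[0,12.3,-35.4,0,0,0,0],[0,12.3,-35.4,0,0,0,0],[0,12.3,-35.4,0,0,0,0],[0,0,0,0,0,0,0]]'
python3 -m crank '[[0,0,0,-30,0,0,0],[0,0,0,-15,0,0,0],[0,0,0,-6,0,0,0],[0,0,0,-2.5,0,0,0],[0,0,0,-1,0,0,0],[0,0,0,0,0,0,0]]'
```

```text
clock: 11.8
tcp_pos: [612.9, -333.0, 87.9]
ee_rot: [0.002, 0.769, 0.639, -0.0]
contact_force: [1.6, -0.4, -1.7]
finger_gap: 63.0
grasp_force: 67.9
clock: 12.3
tcp_pos: [611.9, -326.5, 33.9]
ee_rot: [-0.0, 0.768, 0.641, -0.0]
contact_force: [0.6, -0.3, -2.4]
finger_gap: 63.5
grasp_force: 68.1
```

Not touching yet, so I'll lower slightly and release.

```bash
python3 -m crank '[[0,0,0,-0.7,0,0,0],[0,0,0,0,0,0,0]]'; python3 -m crank '[[0.9,0,0,0,0,0,0],[1,0,0,0,0,0,0],[1,0,0,0,0,0,0],[1,0,0,0,0,0,0],[1,0,0,10,0,0,0],[1,0,0,40,0,0,0],[1,0,0,40,0,0,0],[1,0,0,40,0,0,0],[1,0,0,10,0,0,0]]'; python3 -m crank '[[1,-6,39,0,0,0,0],[1,-6,39,0,0,0,0],[1,-6,39,0,0,0,0],[1,-6,39,0,0,0,0],[1,-6,39,0,0,0,0],[1,-6,39,0,0,0,0],[1,-6,39,0,0,0,0],[1,0,0,0,0,0,0],[1,0,0,0,0,0,0]]'
python3 - <<'E'
from h import *
d=grab("top"); np.savez("top3.npz",**d); e=grab("side");np.savez("side3.npz",**e)
for o in pots(d): print(*o)
a=cv2.resize(d["img"][170:310,150:410],(400,215),interpolation=2); b=cv2.resize(e["img"][130:305,200:400],(400,350),interpolation=2)
a=np.vstack([a,np.zeros((135,400,3),np.uint8)])
cv2.imwrite("pics/m3.png",np.hstack([a,b]))
E
```

```text
clock: 12.47
tcp_pos: [612.0, -326.6, 33.9]
ee_rot: [-0.0, 0.768, 0.641, -0.0]
contact_force: [-4.4, 3.1, 8.1]
finger_gap: 63.6
grasp_force: 68.9
clock: 13.22
tcp_pos: [614.1, -328.4, 180.9]
ee_rot: [0.005, 0.768, 0.64, 0.002]
contact_force: [0.4, -0.5, 0.8]
finger_gap: 85.4
grasp_force: 0.0
clock: 13.97
tcp_pos: [570.0, -52.5, 173.5]
ee_rot: [0.0, 0.767, 0.641, 0.0]
contact_force: [-0.2, -0.8, 0.0]
finger_gap: 85.4
grasp_force: 0.0
84 66.6 163.9 218.7 9.4 [565.8 426.   66.6]
71 66.9 238.5 219.5 9.0 [558.4 161.5  66.9]
83 102.1 69.6 249.0 6.2 [459.8 738.1 102.1]
84 67.0 166.6 254.0 9.3 [440.5 412.8  67. ]
```

View pics/m3.png

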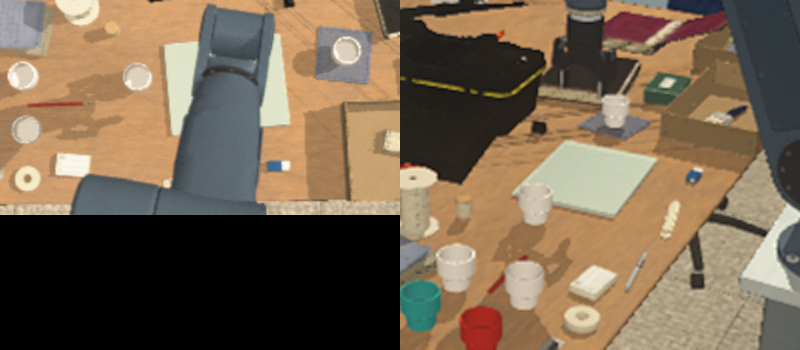

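Pot A stands centred on the felt. Pot B at (557,161) is next.

```bash
python3 -m crank '[[1,-2,35.5,0,0,0,0],[1,-2,35.5,0,0,0,0],[1,-2,35.5,0,0,0,0],[1,-2,35.5,0,0,0,0],[1,-2,35.5,0,0,0,0],[1,-2,35.5,0,0,0,0],[1,0,0,-40,0,0,0],[1,0,0,-40,0,0,0],[1,0,0,-30,0,0,0],[1,0,0,-20,0,0,0],[1,0,0,-10,0,0,0],[1,0,0,-5,0,0,0]]'
python3 -m crank '[[1,0,0,0,0,0,0],[0,0,0,0,0,0,0],[0,0,0,0,0,0,0],[0,0,0,0,0,0,0],[0,0,0,0,0,0,0],[0,0,0,0,0,0,0],[0,0,0,0,0,0,0],[0,0,0,0,0,0,0]]'
python3 -m crank '[[0,0,0,10,0,0,0],[0,0,0,25,0,0,0],[0,0,0,25,0,0,0],[0,-11.4,-28,0,0,0,0],[0,-11.4,-28,0,0,0,0],[0,-11.4,-28,0,0,0,0],[0,-11.4,-28,0,0,0,0],[0,-11.4,-28,0,0,0,0],[0,0,0,0,0,0,0],[0,0,0,0,0,0,0]]'
```

```text
clock: 15.07
tcp_pos: [558.1, 157.8, 26.4]
ee_rot: [-0.0, 0.769, 0.64, -0.001]
contact_force: [0.4, 0.1, 0.4]
finger_gap: 85.2
grasp_force: 0.0
clock: 15.73
tcp_pos: [559.0, 158.9, 29.8]
ee_rot: [0.001, 0.768, 0.64, 0.001]
contact_force: [-1.7, -1.7, 7.9]
finger_gap: 63.9
grasp_force: 65.7
clock: 16.57
tcp_pos: [501.1, 17.9, 88.9]
ee_rot: [0.0, 0.769, 0.639, 0.0]
contact_force: [0.3, 1.5, -2.7]
finger_gap: 63.9
grasp_force: 67.2
```

```bash
python3 -m crank '[[0,0,0,-30,0,0,0],[0,0,0,-15,0,0,0],[0,0,0,-3.5,0,0,0],[0,0,0,0,0,0,0],[0,0,0,0,0,0,0]]'; python3 -m crank '[[0,0,-3,0,0,0,0],[0,0,-3,0,0,0,0],[0,0,-3,0,0,0,0],[0,0,-3,0,0,0,0]]'; for i in 1 2 3; do python3 -m crank '[[0,0,-3,0,0,0,0],[0,0,-3,0,0,0,0]]'; done
```

```text
clock: 16.98
tcp_pos: [501.7, 19.6, 40.0]
ee_rot: [0.0, 0.768, 0.641, 0.0]
contact_force: [0.1, 0.3, -3.0]
finger_gap: 63.8
grasp_force: 67.5
clock: 17.32
tcp_pos: [501.6, 7.2, 39.9]
ee_rot: [0.0, 0.768, 0.64, 0.001]
contact_force: [1.1, 0.1, -2.4]
finger_gap: 64.4
grasp_force: 67.4
clock: 17.48
tcp_pos: [501.5, 1.2, 40.0]
ee_rot: [0.0, 0.768, 0.64, 0.001]
contact_force: [-0.7, -1.0, -2.5]
finger_gap: 63.8
grasp_force: 67.5
clock: 17.65
tcp_pos: [501.5, -4.8, 40.1]
ee_rot: [0.0, 0.768, 0.64, 0.001]
contact_force: [0.9, 0.4, -2.9]
finger_gap: 63.9
grasp_force: 67.3
clock: 17.82
tcp_pos: [501.4, -10.8, 40.0]
ee_rot: [-0.0, 0.768, 0.64, 0.001]
contact_force: [-5.8, 18.2, 21.1]
finger_gap: 63.8
grasp_force: 69.6
```

```bash
for i in 1 2 3 4; do python3 -m crank '[[0,0,-3,0,0,0,0],[0,0,-3,0,0,0,0]]'; done;  python3 -m crank '[[0,0,0,0,0,0,0],[0,0,0,0,0,0,0]]'; for i in 1 2 3 4; do python3 -m crank '[[0,0,3,0,0,0,0],[0,0,3,0,0,0,0]]'; done
```

```text
clock: 17.98
tcp_pos: [501.4, -16.9, 39.9]
ee_rot: [0.0, 0.768, 0.64, 0.001]
contact_force: [-5.9, 19.5, 28.2]
finger_gap: 63.8
grasp_force: 70.6
clock: 18.15
tcp_pos: [501.4, -23.0, 39.8]
ee_rot: [0.0, 0.768, 0.64, 0.0]
contact_force: [-4.9, 15.8, 26.3]
finger_gap: 64.2
grasp_force: 70.5
clock: 18.32
tcp_pos: [501.4, -29.0, 39.9]
ee_rot: [0.0, 0.768, 0.64, 0.0]
contact_force: [-0.2, 0.3, 2.1]
finger_gap: 63.9
grasp_force: 68.2
clock: 18.48
tcp_pos: [501.4, -34.8, 40.0]
ee_rot: [-0.0, 0.768, 0.64, 0.001]
contact_force: [0.2, -0.1, -2.3]
finger_gap: 64.1
grasp_force: 67.7
clock: 18.65
tcp_pos: [501.4, -35.4, 39.8]
ee_rot: [0.0, 0.768, 0.64, 0.0]
contact_force: [-2.8, 1.1, 10.3]
finger_gap: 63.8
grasp_force: 68.9
clock: 18.82
tcp_pos: [501.7, -30.3, 40.0]
ee_rot: [0.001, 0.768, 0.64, 0.0]
contact_force: [-0.6, -0.5, -3.0]
finger_gap: 64.0
grasp_force: 67.7
clock: 18.98
tcp_pos: [501.8, -24.2, 40.0]
ee_rot: [0.001, 0.768, 0.64, 0.0]
contact_force: [-0.4, -0.6, -1.5]
finger_gap: 64.1
grasp_force: 67.7
clock: 19.15
tcp_pos: [501.9, -18.1, 40.0]
ee_rot: [0.001, 0.768, 0.64, 0.0]
contact_force: [-0.5, -0.7, -2.5]
finger_gap: 64.2
grasp_force: 67.7
clock: 19.32
tcp_pos: [501.9, -12.0, 39.9]
ee_rot: [0.001, 0.768, 0.64, 0.0]
contact_force: [0.6, -0.2, -1.9]
finger_gap: 64.0
grasp_force: 67.7
```

Ratio about 0.6 again, so pot B is rough too. I'll measure pot A on the felt before nesting.

```bash
python3 -m crank '[[0,0,0,20,0,0,0],[0,0,0,40,0,0,0],[0,0,0,30,0,0,0],[0,0,0,0,0,0,0]]'; sed -i 's/<620)/<700)/' h.py
cat >> h.py <<'E'
def rim(d,c,z,w=16):
    """centre of white rim near predicted world c at height z, from colour and depth, in world on plane z"""
    u,v=map(int,np.round(proj(d,(*c,z)))); W=cloud(d)
    hsv=cv2.cvtColor(d["img"],cv2.COLOR_BGR2HSV); m=np.zeros(hsv.shape[:2],np.uint8)
    s=np.s_[v-w:v+w+1,u-w:u+w+1]; m[s]=((hsv[s][...,1]<60)&(hsv[s][...,2]>135)&(W[s][...,2]>z-25)).astype(np.uint8)
    n,l,st,c=cv2.connectedComponentsWithStats(m); i=1+np.argmax(st[1:,4])
    h=cv2.convexHull(np.argwhere(l==i)[:,::-1].astype(np.int32)); (a,b),ax,_=cv2.fitEllipse(h.astype(np.float32)) 
    return ray(d,a,b,z).round(1), np.round(ax,1), st[i,4]
E
python3 - <<'E'
from h import *
t0=dict(np.load("top0.npz"));t3=dict(np.load("top3.npz"));s3=dict(np.load("side3.npz"))
for nm,c in dict(A=(441,172),B=(558,161),C=(440,413),D=(566,426)).items(): print(nm,*rim(t0,c,62))
print("A felt",*rim(t3,(612,-327),67))
E
```

```text
clock: 19.65
tcp_pos: [503.5, -11.5, 134.0]
ee_rot: [0.003, 0.768, 0.64, 0.003]
contact_force: [0.4, -0.8, -0.2]
finger_gap: 64.1
grasp_force: 68.1
A [441.  172.6  62. ] [17.9 18.1] 90
B [558.5 161.5  62. ] [17.6 18. ] 98
C [440.5 412.8  62. ] [18.1 19.1] 118
D [565.1 425.2  62. ] [17.9 19.2] 122
A felt [ 610.6 -322.    67. ] [18.  18.8] 118
```

```bash
python3 -m crank '[[0,12.3,-35.2,0,0,0,0],[0,12.3,-35.2,0,0,0,0],[0,12.3,-35.2,0,0,0,0],[0,12.3,-35.2,0,0,0,0],[0,12.3,-35.2,0,0,0,0],[0,12.3,-35.2,0,0,0,0],[0,12.3,-35.2,0,0,0,0],[0,12.3,-35.2,0,0,0,0],[0,12.3,-35.2,0,0,0,0],[0,0,0,0,0,0,0],[0,0,0,0,0,0,0],[0,0,0,0,0,0,0]]'
```

```text
clock: 20.65
tcp_pos: [611.0, -327.3, 127.6]
ee_rot: [-0.001, 0.768, 0.64, -0.0]
contact_force: [-0.7, 0.7, -2.4]
finger_gap: 64.1
grasp_force: 68.1
```

```bash
python3 -m crank '[[0,0,0,0,0,0,0],[0,0,0,0,0,0,0]]';python3 - <<'E'
from h import *
e=grab("side");cv2.imwrite("pics/s4.png",cv2.resize(e["img"][130:230,240:370],(780,600),interpolation=2))
E
```

```text
clock: 20.82
tcp_pos: [611.5, -326.7, 129.0]
ee_rot: [-0.0, 0.768, 0.641, -0.0]
contact_force: [-0.4, -0.6, -2.8]
finger_gap: 63.9
grasp_force: 68.1
```

View pics/s4.png

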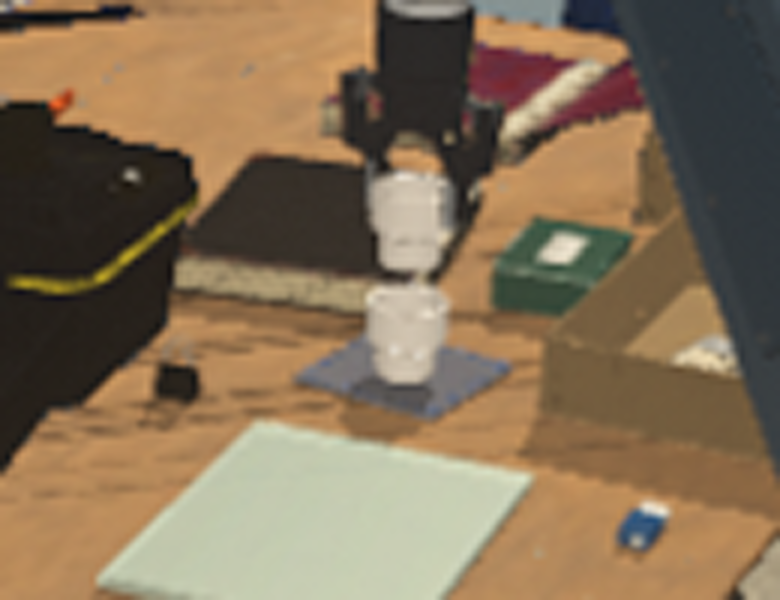

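The held pot sits over pot A: held axis at crop column ~412, lower pot ~407. That is about 2 mm off, so I'll shift x +1 and lower slowly.

```bash
python3 -m crank '[[0,1,0,-20,0,0,0],[0,0,0,-12,0,0,0],[0,0,0,0,0,0,0]]'; for i in 1 2 3; do python3 -m crank '[[0,0,0,-4,0,0,0],[0,0,0,-4,0,0,0],[0,0,0,0,0,0,0]]'; done
```

```text
clock: 21.12
tcp_pos: [611.3, -326.5, 94.2]
ee_rot: [-0.002, 0.768, 0.641, -0.001]
contact_force: [0.1, 0.0, -3.3]
finger_gap: 63.8
grasp_force: 68.1
clock: 21.37
tcp_pos: [612.6, -327.8, 88.9]
ee_rot: [-0.0, 0.768, 0.64, -0.0]
contact_force: [-0.3, 0.9, -3.4]
finger_gap: 63.9
grasp_force: 68.1
clock: 21.62
tcp_pos: [612.4, -327.7, 80.4]
ee_rot: [-0.0, 0.768, 0.64, -0.0]
contact_force: [-0.6, 0.6, -3.1]
finger_gap: 63.7
grasp_force: 68.1
clock: 21.87
tcp_pos: [612.3, -327.6, 72.2]
ee_rot: [-0.001, 0.768, 0.64, -0.0]
contact_force: [-0.6, -0.1, -2.7]
finger_gap: 64.0
grasp_force: 68.1
```

```bash
python3 -m crank '[[0,0,0,-2,0,0,0],[0,0,0,0,0,0,0]]'; python3 -m crank '[[0,0,0,-1,0,0,0],[0,0,0,0,0,0,0]]'
```

```text
clock: 22.03
tcp_pos: [612.6, -327.9, 70.9]
ee_rot: [-0.0, 0.768, 0.64, -0.0]
contact_force: [-0.7, -0.3, -2.5]
finger_gap: 63.5
grasp_force: 68.1
clock: 22.2
tcp_pos: [612.7, -327.9, 70.1]
ee_rot: [-0.0, 0.768, 0.64, -0.0]
contact_force: [0.3, 0.5, -1.6]
finger_gap: 63.9
grasp_force: 68.1
```

Seated and lightly loaded. I'll release and head for pot C, turning the gripper to close along y so it keeps clear of the pencil.

```bash
python3 -m crank '[[0.9,0,0,0,0,0,0],[1,0,0,0,0,0,0],[1,0,0,0,0,0,0],[1,0,0,0,0,0,0],[1,0,0,10,0,0,0],[1,0,0,35,0,0,0],[1,0,0,40,0,0,0],[1,0,0,40,0,0,0],[1,-8.6,37,0,0,0,0.0875],[1,-8.6,37,0,0,0,0.0875],[1,-8.6,37,0,0,0,0.0875],[1,-8.6,37,0,0,0,0.0875]]'
python3 -m crank '[[1,-8.6,37,0,0,0,0.0875],[1,-8.6,37,0,0,0,0.0875],[1,-8.6,37,0,0,0,0.0875],[1,-8.6,37,0,0,0,0.0875],[1,-8.6,37,0,0,0,0.0875],[1,-8.6,37,0,0,0,0.0875],[1,-8.6,37,0,0,0,0.0875],[1,-8.6,37,0,0,0,0.0875],[1,-8.6,37,0,0,0,0.0875],[1,-8.6,37,0,0,0,0.0875],[1,-8.6,37,0,0,0,0.0875],[1,-8.6,37,0,0,0,0.0875]]'
python3 -m crank '[[1,-8.6,37,0,0,0,0.0875],[1,-8.6,37,0,0,0,0.0875],[1,-8.6,37,0,0,0,0.0875],[1,-8.6,37,0,0,0,0.0875],[1,0,0,0,0,0,0],[1,0,0,0,0,0,0],[1,0,0,0,0,0,0]]'
python3 - <<'E'
from h import *
o=manip.observe();print(o["tcp_pos"],o["qpos"],o["ee_rot"])
d=grab("top");np.savez("top5.npz",**d);e=grab("side");np.savez("side5.npz",**e)
print(*rim(d,(612,-326),101))
a=cv2.resize(d["img"][170:310,90:410],(400,175),interpolation=2); b=cv2.resize(e["img"][130:305,200:400],(400,350),interpolation=2)
cv2.imwrite("pics/m5.png",np.hstack([np.vstack([a,0*a]),b]))
E
```

```text
clock: 23.2
tcp_pos: [577.7, -178.5, 196.3]
ee_rot: [0.001, 0.643, 0.765, 0.0]
contact_force: [0.3, -0.0, -0.5]
finger_gap: 85.6
grasp_force: 0.0
clock: 24.2
tcp_pos: [474.5, 266.0, 196.3]
ee_rot: [0.001, 0.173, 0.985, 0.0]
contact_force: [0.4, -0.1, 0.0]
finger_gap: 85.1
grasp_force: 0.0
clock: 24.78
tcp_pos: [440.7, 411.8, 195.6]
ee_rot: [0.0, 0.001, 1.0, -0.0]
contact_force: [-0.3, -0.6, -0.7]
finger_gap: 85.4
grasp_force: 0.0
[440.71807061 411.79440742 195.63146672] [ 6.74428293e-01  4.83203105e-01  1.54451871e+00 -2.90127838e-04
  1.11373836e+00 -8.93956565e-01] [ 1.33100135e-04  1.14172458e-03  9.99999338e-01 -6.01532904e-05]
[ 611.2 -321.6  101. ] [18.4 19.3] 130
```

View pics/m5.png

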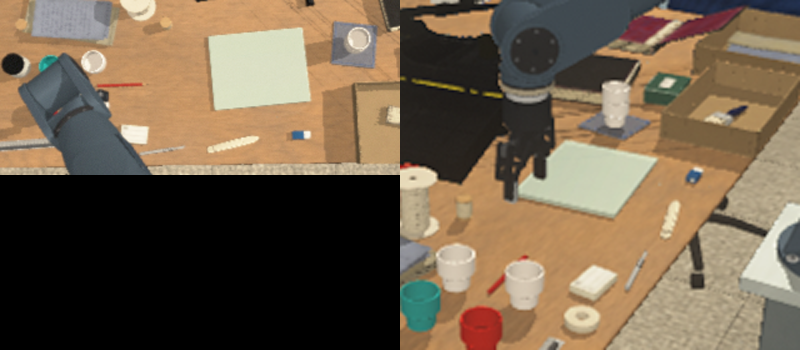

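The two rough pots are nested upright on the felt (right panel 615,100). Descending on C.

```bash
python3 -m crank '[[1,0,0,-40,0,0,0],[1,0,0,-40,0,0,0],[1,0,0,-40,0,0,0],[1,0,0,-25,0,0,0],[1,0,0,-15,0,0,0],[1,0,0,-8,0,0,0],[1,0,0,0,0,0,0]]'
python3 -m crank '[[0,0,0,0,0,0,0],[0,0,0,0,0,0,0],[0,0,0,0,0,0,0],[0,0,0,0,0,0,0],[0,0,0,0,0,0,0],[0,0,0,0,0,0,0],[0,0,0,0,0,0,0]]'
python3 -m crank '[[0,0,0,10,0,0,0],[0,0,0,25,0,0,0],[0,0,0,30,0,0,0],[0,0,0,40,0,0,0],[0,6,-39,0,0,0,0],[0,6,-39,0,0,0,0],[0,6,-39,0,0,0,0],[0,6,-39,0,0,0,0],[0,6,-39,0,0,0,0],[0,6,-39,0,0,0,0]]'
python3 -m crank '[[0,6,-39,0,0,0,0],[0,6,-39,0,0,0,0],[0,6,-39,0,0,0,0],[0,6,-39,0,0,0,0],[0,0,0,-40,0,0,0],[0,0,0,0,0,0,0],[0,0,0,0,0,0,0]]'
```

```text
clock: 25.47
tcp_pos: [440.6, 410.9, 26.0]
ee_rot: [-0.001, 0.002, 1.0, -0.001]
contact_force: [0.4, 0.5, 0.7]
finger_gap: 85.3
grasp_force: 0.0
clock: 26.05
tcp_pos: [441.9, 412.8, 29.4]
ee_rot: [0.002, 0.001, 1.0, 0.001]
contact_force: [0.3, -0.8, 4.5]
finger_gap: 63.7
grasp_force: 66.6
clock: 26.88
tcp_pos: [476.7, 176.4, 133.6]
ee_rot: [0.001, 0.001, 1.0, 0.0]
contact_force: [0.6, 0.4, -2.2]
finger_gap: 63.4
grasp_force: 67.1
clock: 27.47
tcp_pos: [499.9, 21.9, 92.4]
ee_rot: [-0.001, 0.001, 1.0, 0.0]
contact_force: [0.7, 0.2, -2.9]
finger_gap: 63.6
grasp_force: 69.1
```

```bash
python3 -m crank '[[0,0,0,-30,0,0,0],[0,0,0,-16,0,0,0],[0,0,0,-6.6,0,0,0],[0,0,0,0,0,0,0],[0,0,0,0,0,0,0]]'; python3 -m crank '[[0,0,-3,-0.4,0,0,0],[0,0,-3,0,0,0,0],[0,0,-3,0,0,0,0]]'; for i in 1 2 3 4 5; do python3 -m crank '[[0,0,-3,0,0,0,0],[0,0,-3,0,0,0,0]]'; done
```

```text
clock: 27.88
tcp_pos: [501.6, 22.7, 41.2]
ee_rot: [0.001, 0.0, 1.0, -0.0]
contact_force: [-0.3, 0.1, -2.4]
finger_gap: 63.4
grasp_force: 69.1
clock: 28.13
tcp_pos: [501.1, 12.9, 40.0]
ee_rot: [0.001, 0.001, 1.0, -0.0]
contact_force: [-0.2, 0.1, -2.4]
finger_gap: 63.6
grasp_force: 69.1
clock: 28.3
tcp_pos: [500.8, 6.7, 39.5]
ee_rot: [0.0, 0.001, 1.0, -0.0]
contact_force: [-0.4, 1.0, -0.1]
finger_gap: 64.0
grasp_force: 69.3
clock: 28.47
tcp_pos: [501.0, 0.8, 39.5]
ee_rot: [0.0, 0.001, 1.0, 0.0]
contact_force: [0.3, 1.0, 1.3]
finger_gap: 63.6
grasp_force: 69.4
clock: 28.63
tcp_pos: [501.0, -5.2, 39.5]
ee_rot: [0.0, 0.001, 1.0, 0.0]
contact_force: [-1.4, 1.3, 3.4]
finger_gap: 63.7
grasp_force: 69.7
clock: 28.8
tcp_pos: [501.0, -11.1, 39.4]
ee_rot: [0.0, 0.001, 1.0, 0.0]
contact_force: [-0.0, 2.9, 4.6]
finger_gap: 63.5
grasp_force: 69.9
clock: 28.97
tcp_pos: [501.0, -17.1, 39.5]
ee_rot: [0.0, 0.001, 1.0, 0.0]
contact_force: [-0.3, 1.5, 5.4]
finger_gap: 63.6
grasp_force: 69.9
```

```bash
python3 -m crank '[[0,0,3,-0.4,0,0,0],[0,0,3,0,0,0,0]]'; for i in 1 2 3 4 5 6; do python3 -m crank '[[0,0,3,0,0,0,0],[0,0,3,0,0,0,0]]'|grep -E "pos|contact"; done;  for i in 1 2 3 4 5 6; do python3 -m crank '[[0,0,-3,0,0,0,0],[0,0,-3,0,0,0,0]]'|grep -E "pos|contact"; done
```

```text
clock: 29.13
tcp_pos: [501.5, -11.7, 39.4]
ee_rot: [0.001, 0.001, 1.0, -0.0]
contact_force: [0.0, -3.7, 9.4]
finger_gap: 63.8
grasp_force: 70.3
tcp_pos: [501.5, -5.5, 39.4]
contact_force: [0.3, -3.1, 8.7]
tcp_pos: [501.5, 0.6, 39.5]
contact_force: [0.3, -4.4, 8.1]
tcp_pos: [501.5, 6.6, 39.4]
contact_force: [-0.7, -3.3, 9.1]
tcp_pos: [501.5, 12.6, 39.4]
contact_force: [-0.3, -3.6, 9.5]
tcp_pos: [501.5, 18.6, 39.4]
contact_force: [0.5, -4.1, 9.6]
tcp_pos: [501.5, 24.6, 39.4]
contact_force: [0.6, -3.8, 8.9]
tcp_pos: [501.4, 19.2, 39.4]
contact_force: [-0.8, 2.7, 8.8]
tcp_pos: [501.4, 13.0, 39.4]
contact_force: [0.9, 2.8, 9.7]
tcp_pos: [501.4, 7.0, 39.4]
contact_force: [-0.1, 3.9, 9.2]
tcp_pos: [501.4, 1.0, 39.4]
contact_force: [-0.4, 3.6, 9.1]
tcp_pos: [501.4, -5.0, 39.4]
contact_force: [0.3, 3.0, 9.8]
tcp_pos: [501.3, -11.0, 39.4]
contact_force: [0.8, 3.6, 9.8]
```

Ratio about 0.30, between the two expected values. I'll check whether it changes with speed and load.

```bash
python3 -m crank '[[0,0,0,-0.4,0,0,0],[0,0,6,0,0,0,0]]'|grep contact; for i in 1 2 3 ; do python3 -m crank '[[0,0,8,0,0,0,0],[0,0,8,0,0,0,0]]'|grep -E "pos|contact"; done;  for i in 1 2 3; do python3 -m crank '[[0,0,-8,0,0,0,0],[0,0,-8,0,0,0,0]]'|grep -E "pos|contact"; done; for i in 1 2 3; do python3 -m crank '[[0,4,0,0,0,0,0],[0,4,0,0,0,0,0]]'|grep -E "pos|contact"; done;for i in 1 2 3; do python3 -m crank '[[0,-4,0,0,0,0,0],[0,-4,0,0,0,0,0]]'|grep -E "pos|contact"; done; python3 -m crank '[[0,0,0,0,0,0,0],[0,0,0,0,0,0,0]]'|grep -E "contact|rot"
```

```text
contact_force: [-0.4, -5.5, 13.2]
tcp_pos: [501.9, 10.5, 39.4]
contact_force: [0.5, -4.3, 13.2]
tcp_pos: [501.9, 26.7, 39.4]
contact_force: [0.8, -4.0, 13.0]
tcp_pos: [501.9, 42.8, 39.4]
contact_force: [0.1, -3.7, 12.8]
tcp_pos: [501.8, 27.6, 39.4]
contact_force: [0.4, 4.9, 13.7]
tcp_pos: [501.8, 10.9, 39.4]
contact_force: [-0.1, 3.7, 12.8]
tcp_pos: [501.8, -5.2, 39.4]
contact_force: [0.3, 4.6, 13.5]
tcp_pos: [508.8, -5.6, 39.4]
contact_force: [-5.7, -0.7, 18.9]
tcp_pos: [516.9, -5.3, 39.4]
contact_force: [-6.1, -0.5, 18.5]
tcp_pos: [524.9, -5.2, 39.4]
contact_force: [-6.0, -0.3, 17.9]
tcp_pos: [518.5, -5.4, 39.4]
contact_force: [3.1, -0.2, 10.3]
tcp_pos: [510.3, -5.3, 39.4]
contact_force: [4.8, 0.3, 10.2]
tcp_pos: [502.3, -5.4, 39.4]
contact_force: [3.4, -0.1, 9.8]
ee_rot: [0.001, 0.001, 1.0, -0.0]
contact_force: [-0.1, -0.4, 14.0]
```

C shows about 0.29 consistently at every speed, load and direction. That is half of A and B (about 0.6), so it is provisionally polished. I'll park it on the far part of the glass and compare it with D.

```bash
python3 -m crank '[[0,0,0,8,0,0,0],[0,29,-18,2,0,0,0],[0,29,-18,0,0,0,0],[0,29,-18,0,0,0,0],[0,0,0,-5,0,0,0],[0,0,0,-3.8,0,0,0],[0,0,0,0,0,0,0],[0,0,0,0,0,0,0]]'
python3 -m crank '[[0.9,0,0,0,0,0,0],[1,0,0,0,0,0,0],[1,0,0,0,0,0,0],[1,0,0,0,0,0,0],[1,0,0,10,0,0,0],[1,0,0,35,0,0,0],[1,0,0,40,0,0,0],[1,0,0,40,0,0,0],[1,-2,39,0,0,0,0],[1,-2,39,0,0,0,0],[1,-2,39,0,0,0,0],[1,-2,39,0,0,0,0]]'
python3 -m crank '[[1,-2,39,0,0,0,0],[1,-2,39,0,0,0,0],[1,-2,39,0,0,0,0],[1,-2,39,0,0,0,0],[1,-2,39,0,0,0,0],[1,-2,39,0,0,0,0],[1,-2,39,0,0,0,0],[1,-2,39,0,0,0,0],[1,0,18,0,0,0,0],[1,0,0,0,0,0,0],[1,0,0,0,0,0,0]]'
python3 - <<'E'
from h import *
o=manip.observe();print(o["tcp_pos"],o["qpos"],o["ee_rot"])
d=grab("top");np.savez("top6.npz",**d)
print(*rim(d,(590,-60),72))
E
```

```text
clock: 34.13
tcp_pos: [587.0, -58.7, 39.5]
ee_rot: [-0.0, 0.001, 1.0, 0.0]
contact_force: [-0.2, -0.1, 0.6]
finger_gap: 64.2
grasp_force: 69.5
clock: 35.13
tcp_pos: [579.3, 98.7, 165.8]
ee_rot: [0.001, 0.001, 1.0, 0.0]
contact_force: [0.6, 0.1, 0.8]
finger_gap: 85.5
grasp_force: 0.0
clock: 36.05
tcp_pos: [563.2, 427.8, 164.9]
ee_rot: [-0.0, 0.0, 1.0, -0.0]
contact_force: [0.3, -0.2, -0.1]
finger_gap: 85.8
grasp_force: 0.0
[563.18529333 427.78781362 164.85025972] [ 5.83867646e-01  7.02091486e-01  1.25078611e+00 -1.60937303e-04
  1.18892321e+00 -9.86702654e-01] [-4.56565327e-05  8.30182570e-05  9.99999988e-01 -1.19675146e-04]
[583.7 -58.1  72. ] [17.9 18.5] 102
```

```bash
python3 -m crank '[[1,2,-2,-38,0,0,0],[1,0,0,-40,0,0,0],[1,0,0,-30,0,0,0],[1,0,0,-18,0,0,0],[1,0,0,-10,0,0,0],[1,0,0,-2,0,0,0],[1,0,0,0,0,0,0]]'
python3 -m crank '[[0,0,0,0,0,0,0],[0,0,0,0,0,0,0],[0,0,0,0,0,0,0],[0,0,0,0,0,0,0],[0,0,0,0,0,0,0],[0,0,0,0,0,0,0],[0,0,0,0,0,0,0]]'
python3 -m crank '[[0,0,0,10,0,0,0],[0,0,0,25,0,0,0],[0,0,0,30,0,0,0],[0,0,0,40,0,0,0],[0,-7,-38,0,0,0,0],[0,-7,-38,0,0,0,0],[0,-7,-38,0,0,0,0],[0,-7,-38,0,0,0,0],[0,-7,-38,0,0,0,0]]'
python3 -m crank '[[0,-7,-38,0,0,0,0],[0,-7,-38,0,0,0,0],[0,-7,-38,0,0,0,0],[0,-7,-38,0,0,0,0],[0,-7,-38,0,0,0,0],[0,0,0,-40,0,0,0],[0,0,0,0,0,0,0],[0,0,0,0,0,0,0]]'
```

```text
clock: 36.68
tcp_pos: [566.3, 424.6, 27.3]
ee_rot: [0.0, 0.001, 1.0, 0.0]
contact_force: [-0.3, -0.2, 0.4]
finger_gap: 85.3
grasp_force: 0.0
clock: 37.27
tcp_pos: [567.0, 425.8, 29.4]
ee_rot: [0.002, 0.001, 1.0, 0.001]
contact_force: [0.8, -0.4, 6.9]
finger_gap: 64.5
grasp_force: 66.5
clock: 38.02
tcp_pos: [530.0, 233.6, 132.8]
ee_rot: [0.001, 0.001, 1.0, 0.0]
contact_force: [1.1, -0.6, -2.2]
finger_gap: 64.3
grasp_force: 67.2
clock: 38.68
tcp_pos: [495.0, 45.1, 91.7]
ee_rot: [-0.001, 0.001, 1.0, 0.0]
contact_force: [-0.3, -0.2, -2.3]
finger_gap: 64.4
grasp_force: 69.0
```

```bash
python3 -m crank '[[0,0,0,-30,0,0,0],[0,0,0,-16,0,0,0],[0,0,0,-6.2,0,0,0],[0,0,0,0,0,0,0],[0,0,0,0,0,0,0]]'|grep -E "pos|contact"; for i in 1 2 3 4 5 6; do python3 -m crank '[[0,0,-3,-0.1,0,0,0],[0,0,-3,0,0,0,0]]'|grep -E "pos|contact"; done
```

```text
tcp_pos: [496.7, 45.9, 40.9]
contact_force: [0.4, 0.3, -1.7]
tcp_pos: [496.3, 39.3, 40.4]
contact_force: [0.3, -0.3, -2.7]
tcp_pos: [495.9, 32.8, 39.6]
contact_force: [-0.6, -0.3, -2.3]
tcp_pos: [496.0, 26.8, 39.4]
contact_force: [0.4, 0.4, 0.3]
tcp_pos: [496.1, 20.9, 39.4]
contact_force: [0.7, 1.9, 3.6]
tcp_pos: [496.2, 14.9, 39.3]
contact_force: [0.2, 2.1, 6.1]
tcp_pos: [496.3, 8.9, 39.3]
contact_force: [-0.2, 2.2, 7.5]
```

```bash
python3 -m crank '[[0,0,3,-0.4,0,0,0],[0,0,3,0,0,0,0]]'|grep -E "pos|contact"; for i in 1 2 3 4 5; do python3 -m crank '[[0,0,3,0,0,0,0],[0,0,3,0,0,0,0]]'|grep -E "pos|contact"; done; for i in 1 2 3 4; do python3 -m crank '[[0,0,-3,0,0,0,0],[0,0,-3,0,0,0,0]]'|grep -E "pos|contact"; done
```

```text
tcp_pos: [496.9, 14.3, 39.3]
contact_force: [-0.6, -3.4, 11.8]
tcp_pos: [496.8, 20.5, 39.3]
contact_force: [0.2, -3.3, 10.5]
tcp_pos: [496.8, 26.6, 39.3]
contact_force: [0.5, -3.6, 11.3]
tcp_pos: [496.8, 32.6, 39.3]
contact_force: [-0.5, -4.4, 10.9]
tcp_pos: [496.8, 38.6, 39.3]
contact_force: [-0.1, -3.7, 10.6]
tcp_pos: [496.8, 44.6, 39.3]
contact_force: [0.3, -4.1, 11.3]
tcp_pos: [496.8, 39.3, 39.3]
contact_force: [-0.4, 3.6, 11.5]
tcp_pos: [496.8, 33.1, 39.3]
contact_force: [0.7, 3.3, 11.5]
tcp_pos: [496.7, 27.1, 39.3]
contact_force: [-0.7, 4.0, 11.0]
tcp_pos: [496.7, 21.1, 39.3]
contact_force: [0.0, 3.7, 11.1]
```

D behaves the same as C, but A and B were felt with the gripper turned 90°. To rule out that effect I'll repeat D's slide with the gripper turned as it was for A and B.

```bash
python3 -m crank '[[0,0,0,20,0,0,-0.1],[0,0,0,0,0,0,-0.12],[0,0,0,0,0,0,-0.12],[0,0,0,0,0,0,-0.12],[0,0,0,0,0,0,-0.12],[0,0,0,0,0,0,-0.12],[0,0,0,0,0,0,-0.12],[0,0,0,0,0,0,-0.12],[0,0,0,0,0,0,-0.12],[0,0,0,0,0,0,-0.12],[0,0,0,0,0,0,-0.12],[0,0,0,0,0,0,-0.12]]'|grep -E "pos|contact"; python3 -m crank '[[0,0,0,0,0,0,-0.12],[0,0,0,0,0,0,-0.12],[0,0,0,-15,0,0,-0.09],[0,0,0,-3,0,0,0],[0,0,0,0,0,0,0],[0,0,0,0,0,0,0]]'|grep -E "pos|contact|rot"; python3 -m crank '[[0,0,-3,-1,0,0,0],[0,0,-3,-0.4,0,0,0],[0,0,-3,0,0,0,0],[0,0,-3,0,0,0,0]]'|grep -E "pos|contact"; for i in 1 2 3 4 5; do python3 -m crank '[[0,0,-3,-0.1,0,0,0],[0,0,-3,0,0,0,0]]'|grep -E "pos|contact"; done
```

```text
tcp_pos: [495.3, 20.9, 58.0]
contact_force: [0.4, 0.8, -2.4]
tcp_pos: [495.4, 21.0, 40.2]
ee_rot: [-0.0, 0.767, 0.641, -0.0]
contact_force: [-0.3, 0.9, -3.4]
tcp_pos: [496.0, 8.8, 39.4]
contact_force: [0.1, 1.4, 3.7]
tcp_pos: [496.2, 2.8, 39.4]
contact_force: [-0.8, 2.9, 6.0]
tcp_pos: [496.3, -3.2, 39.4]
contact_force: [0.5, 2.4, 6.8]
tcp_pos: [496.3, -9.2, 39.3]
contact_force: [0.6, 3.0, 7.8]
tcp_pos: [496.4, -15.2, 39.3]
contact_force: [-0.4, 4.2, 8.0]
tcp_pos: [496.5, -21.2, 39.3]
contact_force: [-0.2, 3.3, 9.7]
```

D gives about 0.3 in this orientation too, without the stick-slip seen before. So A and B are rough, C and D polished. Nesting D onto C.

```bash
python3 -m crank '[[0,0,0,20,0,0,0],[0,0,0,35,0,0,0],[0,0,0,32,0,0,0],[0,30,-13,0,0,0,0],[0,30,-13,0,0,0,0],[0,29,-13,0,0,0,0],[0,0,0,0,0,0,0],[0,0,0,0,0,0,0],[0,0,0,0,0,0,0],[0,0,0,0,0,0,0]]'
python3 - <<'E'
from h import *
print(manip.observe()["tcp_pos"])
e=grab("side");np.savez("side7.npz",**e);cv2.imwrite("pics/s7.png",cv2.resize(e["img"][130:230,220:350],(780,600),interpolation=2))
E
```

```text
clock: 45.27
tcp_pos: [583.6, -59.6, 125.0]
ee_rot: [-0.001, 0.768, 0.64, -0.001]
contact_force: [-0.7, 0.4, -3.3]
finger_gap: 64.6
grasp_force: 69.1
[583.59547955 -59.58646149 125.03643371]
```

View pics/s7.png

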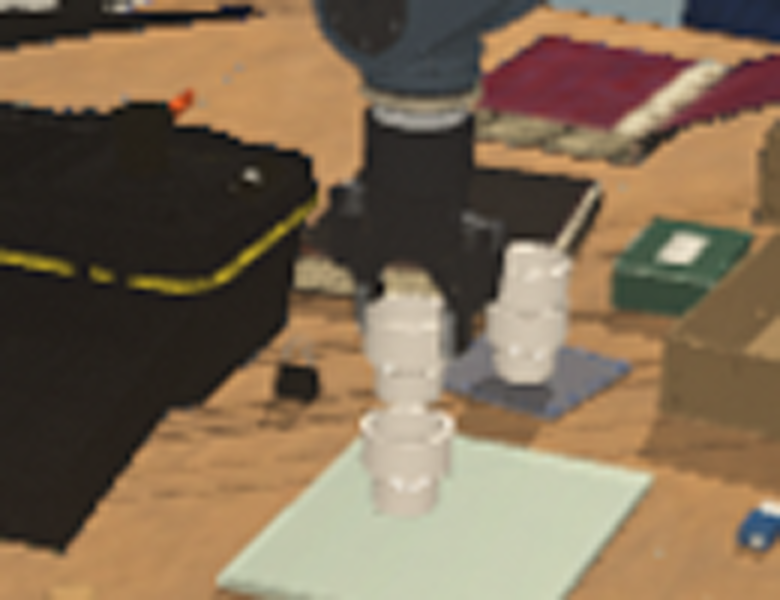

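The held pot (column ~405) is over C (~407). The felt stack's left side is hidden by a finger, so I'll recheck it afterwards. Lowering with y −1.

```bash
python3 -m crank '[[0,0,-1,-14,0,0,0],[0,0,0,-8,0,0,0],[0,0,0,0,0,0,0]]'; for i in 1 2 3; do python3 -m crank '[[0,0,0,-4,0,0,0],[0,0,0,-4,0,0,0],[0,0,0,0,0,0,0]]'|grep -E "pos|contact"; done
```

```text
clock: 45.57
tcp_pos: [583.3, -60.4, 101.8]
ee_rot: [-0.001, 0.768, 0.64, -0.001]
contact_force: [0.2, 0.5, -2.8]
finger_gap: 64.4
grasp_force: 69.1
tcp_pos: [584.4, -60.8, 95.0]
contact_force: [-0.0, 0.4, -2.0]
tcp_pos: [584.3, -60.8, 86.7]
contact_force: [-0.7, -0.0, -2.3]
tcp_pos: [584.3, -60.8, 78.7]
contact_force: [-0.2, -0.6, -2.4]
```

```bash
python3 -m crank '[[0,0,0,-3,0,0,0],[0,0,0,0,0,0,0]]'|grep -E "pos|contact"; python3 -m crank '[[0,0,0,-1,0,0,0],[0,0,0,0,0,0,0]]'|grep -E "pos|contact"
```

```text
tcp_pos: [584.5, -60.8, 76.0]
contact_force: [-1.1, -0.2, -2.1]
tcp_pos: [584.7, -60.9, 75.4]
contact_force: [-0.4, -0.5, -3.4]
```

```bash
python3 -m crank '[[0,0,0,-1,0,0,0],[0,0,0,0,0,0,0]]'|grep -E "pos|contact"; python3 -m crank '[[0,0,0,-0.6,0,0,0],[0,0,0,0,0,0,0]]'|grep -E "pos|contact"
```

```text
tcp_pos: [584.7, -60.9, 74.4]
contact_force: [0.2, 0.1, -2.8]
tcp_pos: [584.8, -60.9, 74.0]
contact_force: [0.1, -0.4, -2.5]
```

```bash
python3 -m crank '[[0,0,0,-0.4,0,0,0],[0.9,0,0,0,0,0,0],[1,0,0,0,0,0,0],[1,0,0,0,0,0,0],[1,0,0,0,0,0,0],[1,0,0,10,0,0,0],[1,0,0,35,0,0,0],[1,0,0,40,0,0,0],[1,0,0,40,0,0,0],[1,-15,35,0,0,0,0],[1,-15,35,0,0,0,0],[1,-15,35,0,0,0,0]]'
python3 -m crank '[[1,-15,35,0,0,0,0],[1,-15,35,0,0,0,0],[1,-15,35,0,0,0,0],[1,-15,35,0,0,0,0],[1,0,0,0,0,0,0],[1,0,0,0,0,0,0],[1,0,0,0,0,0,0]]'
python3 - <<'E'
from h import *
d=grab("top");e=grab("side");np.savez("top8.npz",**d);np.savez("side8.npz",**e)
a=cv2.resize(d["img"][180:305,200:500],(800,333),interpolation=2); b=cv2.resize(e["img"][140:220,240:440],(666,266),interpolation=2)
b=cv2.copyMakeBorder(b,0,0,0,134,0)
cv2.imwrite("pics/m8.png",np.vstack([a,b])); print(manip.observe()["tcp_pos"])
for c,z in(((612,-326),101),((586,-60),106)): print(*rim(d,c,z))
W=cloud(d); u,v=np.meshgrid(np.arange(560),np.arange(420)); hsv=cv2.cvtColor(d["img"],cv2.COLOR_BGR2HSV)
q=(u>376)&(u<485)&(v>243)&(v<292)&(hsv[...,0]>95)&(hsv[...,1]>60); print(q.sum(),W[q].mean(0))
E
```

```text
clock: 47.98
tcp_pos: [539.2, 45.0, 200.0]
ee_rot: [0.001, 0.769, 0.64, 0.001]
contact_force: [-0.1, 0.7, -0.1]
finger_gap: 85.6
grasp_force: 0.0
clock: 48.57
tcp_pos: [479.9, 184.0, 199.1]
ee_rot: [0.0, 0.768, 0.641, 0.0]
contact_force: [1.0, 0.0, 0.2]
finger_gap: 85.2
grasp_force: 0.0
[480.21667638 183.22174608 198.79125203]
[ 611.  -321.1  101. ] [18.1 19.8] 122
[584.1 -58.4 106. ] [18.2 19. ] 105
82 [ 380.31468943 -524.9237557    18.50013472]
```

View pics/m8.png

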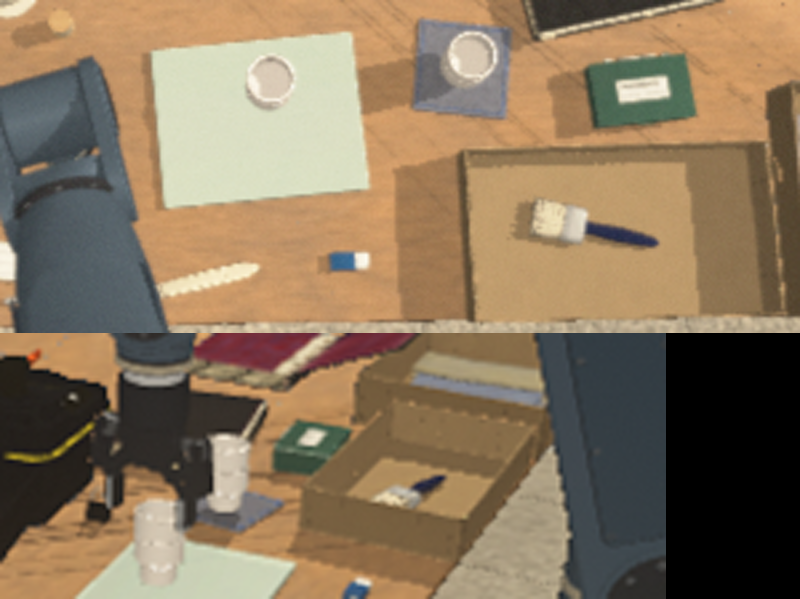

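```bash
python3 -m crank '[[1,-10,35,0,0,0,0],[1,-10,35,0,0,0,0],[1,-10,35,0,0,0,0],[1,0,0,0,0,0,0],[1,0,0,0,0,0,0]]'|grep pos
python3 - <<'E'
from h import *
e=grab("side"); d=grab("top")
b=cv2.resize(e["img"][150:230,230:340],(800,582),interpolation=2); cv2.imwrite("pics/s9.png",b)
for n,im in(("side",e),("top",d)):
    print(n,[ (o[1],o[5].tolist(),o[0]) for o in pots(im,lo=85) if abs(o[5][1])<400 and o[5][0]<700])
for c,z in(((612,-326),101),((586,-60),106)): print(*rim(d,c,z))
E
```

```text
tcp_pos: [449.8, 289.5, 198.4]
side [(np.float64(101.3), [605.8, -299.7, 101.3], np.int32(90))]
top [(np.float64(105.7), [611.1, -321.3, 105.7], np.int32(97)), (np.float64(110.3), [583.8, -58.3, 110.3], np.int32(96))]
[ 611.3 -321.7  101. ] [18.3 19.2] 123
[584.4 -58.3 106. ] [18.4 18.8] 103
```

View pics/s9.png

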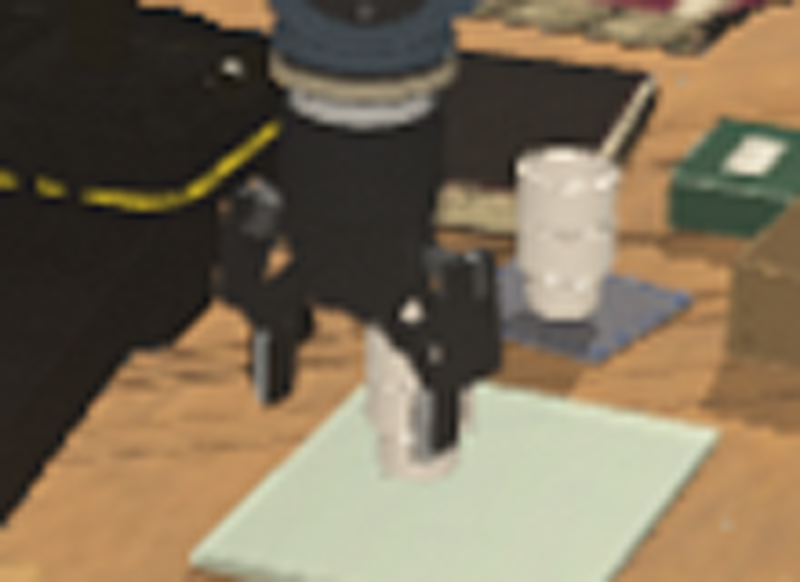

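The felt stack is upright at (565,235). The rims measure about 101 and 106 mm after subtracting the top camera's 5 mm bias, which is seated height. The brush is still in the tray, so I'm handing in.

```bash
python3 -c "
from workcell import manip
print(manip.job_done())"
```

```text
the job is handed in; nothing more can be done
None
```

I handed the job in (no verdict came back): the brush is in the tray, two polished pots are stacked on the glass and two rough ones on the felt. The polished pair dragged at about 0.3 rather than 0.12, against about 0.6 for the rough pair.

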